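Open the filling tank: quarter-turn cap of unknown hand

ROBOT

A 6-joint arm with a two-finger parallel gripper is mounted at the origin on the work surface. World frame = base frame: x ahead of the robot, y to its left, z up, the work surface at z = 0. Lengths are in m, angles in rad, forces in N, time in s.
With the tool pointing down it reaches from about 0.375 to 0.9 m from the base axis. Payload 3.1 kg.
Tool frame: the origin (TCP) lies where the fingers leave the gripper's body, on its centre line; the fingertips stand 73 mm ahead of it and the grasp point (between the pads) lies 54 mm ahead of it; z points along the fingers, y is the line along which they close (so a half turn about z gives the same grasp; the last joint's range is limited). The gripper opens to 85 mm and grips with 20 to 120 N. Pads are 22 mm wide; open, the fingers measure 114 mm over their backs; the gripper's body (76 mm by 85 mm) begins 54 mm behind the grasp point. The pads swing forward as they close: fully open they stand 13 mm farther back than shut.
Start: joints at [-1.319, 0.527, 1.433, -0, 1.181, -0.178], TCP at [0.261, -0.568, 0.304] pointing down, gripper open.
Joint ranges: [-3.08, 3.08], [-0.75, 2.2], [0.22, 2.44], [-1.43, 4.57], [0, 2.65], [-2.85, 2.85]. Speed limits (rad/s): [2.79, 2.79, 3.14, 3.14, 3.14, 3.14].

INTERFACE

Orientations are given as a unit quaternion [x, y, z, w].
In Python, from station import manip gives the robot as it stands.
- The arm moves only by the shell command python3 -m crank 'ROWS' [FORCE]. ROWS is JSON, a list of rows, each an object with "dp": the shift along the tool's x, y, z normalised to -1 to 1, where 1 is 50 cm, a list of three; "delta_rot": the turn, a rotation vector about the tool's x, y, z normalised to -1 to 1, where 1 is 2 pi rad, a list of three; "fingers": the opening, from -1 (shut) to 1 (fully open). A call has 1 to 12 rows; each row shifts and turns the commanded pose from where the row before left it, along the tool's axes as they then stand; what a row does not reach is not made up. A row lasts 1/12 s, in which the tool goes at most 41.7 mm and 7.16 degrees, less where a joint would pass 70% of its speed; a pose out of reach is approached as far as the arm can. A call with a number of a shift or a turn outside -1 to 1 is refused whole. A call with a gripper value outside its range is refused whole. The fingers move at their own pace and stop on an object; FORCE is the grip in N (left out, the last holds). Time passes only in rows, so rows that do not move let the fingers close. It gives the time, the measured TCP pose, the force, the opening and the grip force at its end, in the units of the state.
- manip.sense(): the state, without advancing time (a new reading comes with each control period).
- manip.snapshot(name): name is "side" or "top"; returns (picture, depth): 480x640x3 uint8, red, green, blue; 480x640 float32, m along the optical axis (not along the pixel's ray), 0 where there is no reading.
- manip.camera_model(name): a dict with "fx", "fy", "cx", "cy" (pixels), "k1" (the pictures are not rectified: a ray, as slopes to the right and down, at radius r is drawn at 1 + k1 r^2 times it, then the intrinsics apply), "origin" and "attitude" of the camera in the world. Camera axes: x right, y up, looking along -z (the intrinsics and any distortion apply to the point x, -y, -z); pixel columns grow to the right and rows downward; lengths in m; the calibration is good to about 2 mm. A picture is of the moment at which its call begins. camera_model takes no time and is no camera call.
- manip.sign_off(): hands the job in; it is judged then, once.
The state is a dict: "t": time; "q": joint angles; "qd": joint speeds; "tau": joint torques, N m; "tcp_pos": TCP position; "tool_rot": TCP orientation; "force": force on the tool from outside, world axes, zero at the start; "ft_torque": the same for the moment, N m; "finger_gap": opening from 0.0 (shut) to 1.0 (fully open); "gripper_force": force on a finger pad.
Only numpy, scipy, OpenCV 4.12 (cv2) and the standard library are available. Lean on these libraries where they do the work, as an engineer would, in place of code of your own. Each camera call takes 0.05 s, during which the arm holds its last target. There are 200 camera calls.

TASK

The shaker standing on the deck of the steel filling tank is in the way of its plastic wing cap: move the shaker, always upright, onto the empty square tray and let go of it. Then loosen the cap; nobody remembers whether this one has a normal or a reverse thread, so try gently both ways until it comes free. Lift it level, straight up off its neck, and finish while still holding it in the gripper about 8 cm above where it sat; leave everything else on the counter where it is.

Things in the scene. Friction and masses are not known exactly. Their poses are not given: they have to be found in the camera images.
- tank: Fixed steel filling tank, a low box 180 mm (its x) by 280 mm (its y), flat deck at 110 mm. Origin: centre of its underside on the counter. On the deck: the neck with the wing cap (x 0, y +60 mm), the shaker beside it, and a low blind steel flange (66 mm across, 28 mm high, at x +30, y -98 mm), not to be opened. The tank stands left or right on the counter, the tray on the other side.
- neck (a point): Point on the vertical axis of the tank's neck, at deck height (110 mm above the counter); axes as the tank's. The neck is a stub about 48 mm wide, 22 mm high, hidden under the cap until that is off.
- cap: Loose plastic cap, about 120 g: grey skirt 60 mm across, 26 mm high, upright black wing bar on top, 54 mm long (cap's x), 16 mm thick (its y), reaching from 26 to 56 mm above the skirt's underside. Origin: centre of the skirt's underside; z up. Seated, the origin is 2 mm above the deck and the bar lies along the tank's x within 0.2 rad. Quarter-turn thread of unknown hand (see cap_bar).
- cap_bar (a point): Centre of the wing bar, 41 mm above the skirt's underside; axes as the cap's. The cap turns easily, with little torque, between hard stops. Angle of the bar from the tank's x: at the start within 0.2 rad; wrong way, hard stop at 0.3; right way (clockwise or not from above, differs per start), free to lift from 0.65 on, hard stop at 0.95. Until free it rises only about 2 mm when pulled.
- shaker: Loose round aluminium shaker, 50 mm across, 96 mm high, the top 14 mm narrowing to a perforated lid 34 mm across; about 160 g. Origin: centre of its underside; z up. It starts on the tank's deck, its axis 65 to 95 mm from the neck's axis.
- tray: Fixed empty square aluminium tray, 180 by 180 mm, rim 14 mm high and 4 mm thick, inner floor 4 mm above the counter. Origin: centre of its underside; sides along its x and y.
- jar: Bystander: glass jar, 52 mm across, 85 mm high, between tank and tray. Origin: centre of its underside.
- sauce: Bystander: white bottle, 48 mm across, 110 mm high, near the robot. Origin: centre of its underside.
- cups: Bystander: stack of paper cups, 80 mm across, 133 mm high, beyond tank and tray. Origin: centre of its underside.
There are look-alikes about, which are no part of the job. Leave any yellow look-alike of the shaker alone.

How it is judged:
On the way, in this order (a step that is already met when the one before it is completed fails the run):
1. the shaker stands upright in the tray, let go (x of shaker in the frame of tray between -0.07 and 0.07 m and y of shaker in the frame of tray between -0.07 and 0.07 m and z of shaker in the frame of tray below 0.012 m and angle between shaker's own z axis and vertical below 0.12 rad and linear speed of shaker below 0.03 m/s and contact force between the fingers and shaker below 0.1 N), for 0.2 s.
2. the cap is off its neck, lifted 30 mm or more in the gripper (z of cap in the frame of neck above 0.032 m and contact force between the fingers and cap above 0.5 N), for 0.1 s.
At the end, for the whole second after the job is handed in: The gripper holds the cap still, level within 0.3 rad, skirt 50 to 158 mm above its seat, within 50 mm of the neck's axis, off the tank; the shaker stands upright and still on the tray's floor, untouched, its axis within 70 mm of the tray's centre along both its sides (all of step 1 and z of cap in the frame of neck between 0.052 and 0.16 m and horizontal distance between cap and neck below 0.05 m and angle between cap's own z axis and vertical below 0.3 rad and contact force between the fingers and cap above 0.5 N and contact force between cap and tank below 0.1 N and linear speed of cap below 0.03 m/s); the arm keeps its last pose, push and grip.
It fails at once if the shaker is tipped over (angle between shaker's own z axis and vertical above 0.7 rad).
It fails at once if a bystander is moved by more than 40 mm (distance of any of jar, sauce, cups from where it was at the start of the episode above 0.04 m).
It also fails if it takes over 67 s, if anything falls off the work surface, if the arm or the gripper's body presses on something with over 40 N, if the wrist force passes 120 N, or if a joint passes its speed limit or range.

## Working session

There is one attempt and no reset: what is moved stays moved. The work goes in short steps, Python scripts to look and compute and a shell command to move; the robot and the scene stay as the last step left them, time stands still between calls to the robot, and variables do not carry over. Pictures are saved under pics/ and viewed, at most 10 in all, crops included, and the job is handed in when it is done.

```bash
mkdir -p pics; ls; cat > h.py <<'E'
import numpy as np, cv2
from scipy.spatial.transform import Rotation as R
from station import manip
def Rm(a):
    a=np.array(a,float)
    return a if a.shape==(3,3) else R.from_quat(a).as_matrix()
def cloud(name):
    im,d=manip.snapshot(name); c=manip.camera_model(name)
    v,u=np.mgrid[0:480,0:640]
    x=(u-c['cx'])/c['fx']; y=(v-c['cy'])/c['fy']
    xu,yu=x.copy(),y.copy()
    for _ in range(8):
        s=1+c['k1']*(xu**2+yu**2); xu,yu=x/s,y/s
    P=np.stack([xu*d,-yu*d,-d],-1)@Rm(c['attitude']).T+np.array(c['origin'])
    P[d==0]=np.nan
    return im,d,P
def save(n,im): cv2.imwrite('pics/'+n+'.png',im[...,::-1])
E
python3 - <<'E'
from h import *
for n in ('top','side'):
    im,d,P=cloud(n); save(n+'0',im); np.save(n+'0.npy',P); np.save(n+'0im.npy',im)
    print(manip.camera_model(n))
print(manip.sense())
E
```

```text
pics
{'fx': 507.37023556569056, 'fy': 507.37023556569056, 'cx': 320.0992736469156, 'cy': 243.52440326890866, 'k1': -0.12334254278384289, 'origin': array([0.31576032, 0.06798413, 1.18277227]), 'attitude': array([-0.07672719,  0.06430082,  0.70537384, -0.70173078])}
{'fx': 613.7911125158961, 'fy': 613.7911125158961, 'cx': 325.55730269250546, 'cy': 233.7082017361594, 'k1': -0.09861408649997316, 'origin': array([-0.121815  ,  0.99302382,  0.84314093]), 'attitude': array([-0.14264242,  0.45638295,  0.83741043, -0.2647858 ])}
{'t': 0.1, 'q': array([-1.31853957e+00,  5.28347689e-01,  1.43377969e+00, -1.68247779e-05,
        1.18136575e+00, -1.78489907e-01]), 'qd': array([-5.71960222e-04, -5.39049514e-04, -3.80059196e-03,  5.28803995e-04,
        4.24023825e-07,  1.12225976e-03]), 'tau': array([ 4.29505690e-06, -4.43304741e+01, -1.78586411e+01, -1.71672809e-04,
        3.86824177e-03,  1.24273370e-05]), 'tcp_pos': array([ 0.260871  , -0.56740409,  0.30304524]), 'tool_rot': array([ 9.76895551e-01,  2.13715182e-01, -4.28142630e-05, -9.49304597e-04]), 'force': array([ 0.90527424,  0.2198731 , -0.2374253 ]), 'ft_torque': array([-0.03786794, -0.0412769 , -0.03624925]), 'gripper_force': 0.0, 'finger_gap': 1.0020970518083958}
```

View pics/top0.png

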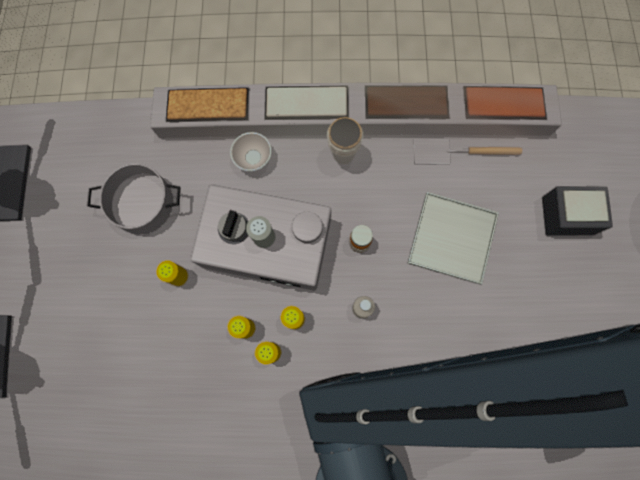

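View pics/side0.png

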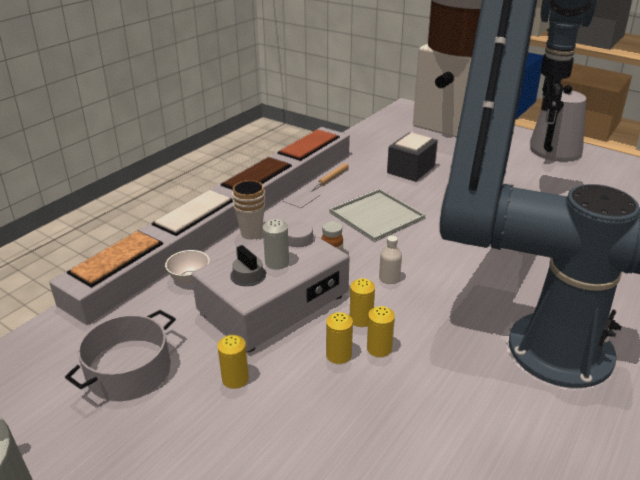

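The top view shows the tank at about (263,237), with the cap's black bar at (231,224), the grey shaker at (260,231) and the flange at (307,227). The tray is at (453,238). The bystanders are the jar (361,238), sauce (364,306) and cups (345,137).

Things that could be taken for the shaker: the yellow look-alikes at (168,271), (240,327), (267,352) and (292,317), and the sauce bottle. I choose the unpainted aluminium one on the deck at (260,231).

```bash
python3 - <<'E'
from h import *
im=np.load('top0im.npy');P=np.load('top0.npy')
Ps=np.load('side0.npy')
v,u=np.mgrid[0:480,0:640]
def sel(P,m): 
    q=P[m]; return q[~np.isnan(q[:,0])]
Z=P[...,2]
# deck
m=(abs(Z-.11)<.006)&(u>180)&(u<345)&(v>175)&(v<300)
q=sel(P,m); r=cv2.minAreaRect(q[:,:2].astype(np.float32)); print('deck z',np.median(q[:,2]),r)
print(cv2.boxPoints(r))
def blob(name,m):
    q=sel(P,m); print(name,len(q),'z %.3f..%.3f'%tuple(np.percentile(q[:,2],[5,95])),'rect',cv2.minAreaRect(q[:,:2].astype(np.float32)),'circ',cv2.minEnclosingCircle(q[:,:2].astype(np.float32)))
near=lambda a,b,r:(u-a)**2+(v-b)**2<r*r
blob('shaker top',near(260,231,22)&(Z>.195))
blob('bar',near(232,224,22)&(Z>.155)&(Z<.18))
blob('skirt',near(232,226,24)&(Z>.128)&(Z<.18))
blob('flange',near(307,227,25)&(Z>.128))
blob('jar',near(361,238,20)&(Z>.07))
blob('sauce',near(364,306,20)&(Z>.05))
blob('cups',near(345,135,30)&(Z>.10))
blob('tray',(u>400)&(u<505)&(v>185)&(v<290)&(Z>.0085)&(Z<.03))
# side cloud
S=Ps.reshape(-1,3); S=S[~np.isnan(S[:,0])]
def sb(n,c,r,z0,z1):
    q=S[(np.hypot(*(S[:,:2]-c).T)<r)&(S[:,2]>z0)&(S[:,2]<z1)]
    print(n,len(q),q.min(0),q.max(0),cv2.minAreaRect(q[:,:2].astype(np.float32)))
t=sel(P,near(260,231,22)&(Z>.195)).mean(0)[:2]
sb('shaker side',t,.04,.16,.22); sb('lid',t,.04,.203,.22)
b=sel(P,near(232,224,22)&(Z>.155)&(Z<.18)).mean(0)[:2]
sb('bar side',b,.035,.145,.18)
save('crop',cv2.resize(im[180:300,180:340],(800,600),interpolation=cv2.INTER_CUBIC))
E
```

```text
deck z 0.11018759877641648 ((0.5569968819618225, 0.21675747632980347), (0.28163743019104004, 0.18109051883220673), 78.3858871459961)
[[0.43995595 0.09705043]
 [0.6173388  0.06059343]
 [0.6740378  0.33646452]
 [0.496655   0.37292153]]
shaker top 474 z 0.198..0.208 rect ((0.5487032532691956, 0.20744070410728455), (0.04832972213625908, 0.048225950449705124), 0.8142449259757996) circ ((0.5487374067306519, 0.20856629312038422), 0.025556642562150955)
bar 227 z 0.160..0.171 rect ((0.5690498948097229, 0.27537134289741516), (0.01781987026333809, 0.054258279502391815), 73.17755889892578) circ ((0.569266140460968, 0.2763318419456482), 0.0273100845515728)
skirt 640 z 0.135..0.170 rect ((0.56591796875, 0.26205822825431824), (0.08644675463438034, 0.05860220640897751), 80.66860961914062) circ ((0.5583503842353821, 0.26159289479255676), 0.04706110805273056)
flange 740 z 0.134..0.141 rect ((0.5656635761260986, 0.11396003514528275), (0.0647096037864685, 0.06447848677635193), 74.98772430419922) circ ((0.566132664680481, 0.11414187401533127), 0.03349720686674118)
jar 352 z 0.081..0.089 rect ((0.55724823
[... 667 characters left out ...]
590607285499573, 0.18319028615951538), 73.36546325683594) circ ((0.5694652795791626, -0.22227273881435394), 0.12849941849708557)
shaker side 680 [0.52011109 0.18645939 0.16001728] [0.56938537 0.23716084 0.20981667] ((0.5432732701301575, 0.2143651843070984), (0.049442872405052185, 0.043527089059352875), 27.883445739746094)
lid 172 [0.52586506 0.19361316 0.20300729] [0.56501664 0.231033   0.20981667] ((0.5455877780914307, 0.2128313034772873), (0.03902345523238182, 0.037304382771253586), 4.3023223876953125)
bar side 308 [0.53910451 0.26100524 0.14510359] [0.59494671 0.2936698  0.17039973] ((0.5671406388282776, 0.27683183550834656), (0.01908157393336296, 0.059436142444610596), 72.70118713378906)
```

View pics/crop.png

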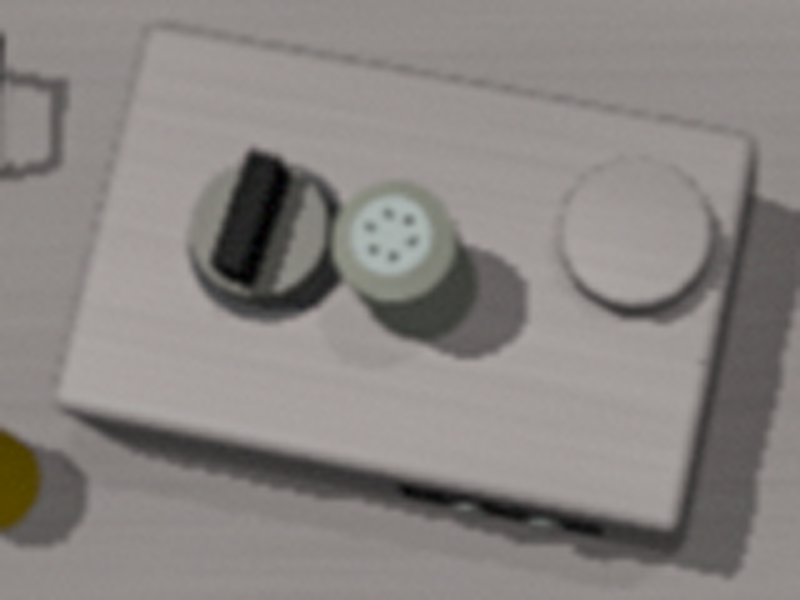

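The crop shows the aluminium shaker's perforated lid at crop (390,238), standing clear of the cap. That confirms the choice. Next I move above it and turn the closing line across the cap–shaker line.

```bash
cat >> h.py <<'E'
def go(p,yaw=None,say=True):
    "print normalised tool dp (in present axes) to world TCP p and delta_rot z to tool-x yaw (deg)"
    s=manip.sense(); M=Rm(s['tool_rot']); y=np.degrees(np.arctan2(M[1,0],M[0,0]))
    print('t %.2f tcp'%s['t'],s['tcp_pos'].round(4),'yaw %.2f'%y,'tilt',M[:,2].round(3),'q6 %.2f'%s['q'][5],'F',s['force'].round(2),'T',s['ft_torque'].round(3),'gap %.3f'%s['finger_gap'],'gf',s['gripper_force'])
    if p is not None: print('dp total',(M.T@(np.array(p)-s['tcp_pos'])/.5).round(4))
    if yaw is not None: print('rotz total %.4f'%(-((yaw-y+180)%360-180)/360))
E
R1='{"dp":[0.0487,-0.0489,-0.0023],"delta_rot":[0,0,0],"fingers":1}'
python3 -m crank '[{"dp":[0.0487,-0.0489,-0.0023],"delta_rot":[0,0,0],"fingers":1},{"dp":[0.0487,-0.0489,-0.0023],"delta_rot":[0,0,0],"fingers":1},{"dp":[0.0487,-0.0489,-0.0023],"delta_rot":[0,0,0],"fingers":1},{"dp":[0.0487,-0.0489,-0.0023],"delta_rot":[0,0,0],"fingers":1},{"dp":[0.0487,-0.0489,-0.0023],"delta_rot":[0,0,0],"fingers":1},{"dp":[0.0487,-0.0489,-0.0023],"delta_rot":[0,0,0],"fingers":1},{"dp":[0.0487,-0.0489,-0.0023],"delta_rot":[0,0,0],"fingers":1},{"dp":[0.0487,-0.0489,-0.0023],"delta_rot":[0,0,0],"fingers":1},{"dp":[0.0487,-0.0489,-0.0023],"delta_rot":[0,0,0],"fingers":1},{"dp":[0.0487,-0.0489,-0.0023],"delta_rot":[0,0,0],"fingers":1},{"dp":[0.0487,-0.0489,-0.0023],"delta_rot":[0,0,0],"fingers":1},{"dp":[0.0487,-0.0489,-0.0023],"delta_rot":[0,0,0],"fingers":1}]' 40
python3 -c "
from h import *
go([.547,.2105,.335],71)
P=np.load('top0.npy');print(P[234:243:4,449:458:4].reshape(-1,3).mean(0))"
```

```text
t: 1.1
tcp_pos: [0.4041, -0.1775, 0.3176]
tool_rot: [0.977, 0.214, -0.0, -0.0]
force: [0.5, -0.3, 0.1]
finger_gap: 1.001
gripper_force: 0.0
t 1.10 tcp [ 0.4041 -0.1775  0.3176] yaw 24.66 tilt [-0.  0. -1.] q6 0.47 F [ 0.5  -0.25  0.13] T [-0.045 -0.035 -0.047] gap 1.001 gf 0.0
dp total [ 0.5836 -0.5859 -0.0346]
rotz total -0.1287
[ 0.56569542 -0.22862943  0.00424863]
```

```bash
python3 -m crank '[{"dp":[0.0486,-0.0488,-0.0029],"delta_rot":[0,0,0],"fingers":1},{"dp":[0.0486,-0.0488,-0.0029],"delta_rot":[0,0,0],"fingers":1},{"dp":[0.0486,-0.0488,-0.0029],"delta_rot":[0,0,0],"fingers":1},{"dp":[0.0486,-0.0488,-0.0029],"delta_rot":[0,0,0],"fingers":1},{"dp":[0.0486,-0.0488,-0.0029],"delta_rot":[0,0,0],"fingers":1},{"dp":[0.0486,-0.0488,-0.0029],"delta_rot":[0,0,0],"fingers":1},{"dp":[0.0486,-0.0488,-0.0029],"delta_rot":[0,0,0],"fingers":1},{"dp":[0.0486,-0.0488,-0.0029],"delta_rot":[0,0,0],"fingers":1},{"dp":[0.0486,-0.0488,-0.0029],"delta_rot":[0,0,0],"fingers":1},{"dp":[0.0486,-0.0488,-0.0029],"delta_rot":[0,0,0],"fingers":1},{"dp":[0.0486,-0.0488,-0.0029],"delta_rot":[0,0,0],"fingers":1},{"dp":[0.0486,-0.0488,-0.0029],"delta_rot":[0,0,0],"fingers":1}]'
python3 -m crank '[{"dp":[0,0,0],"delta_rot":[0,0,-0.0184],"fingers":1},{"dp":[0,0,0],"delta_rot":[0,0,-0.0184],"fingers":1},{"dp":[0,0,0],"delta_rot":[0,0,-0.0184],"fingers":1},{"dp":[0,0,0],"delta_rot":[0,0,-0.0184],"fingers":1},{"dp":[0,0,0],"delta_rot":[0,0,-0.0184],"fingers":1},{"dp":[0,0,0],"delta_rot":[0,0,-0.0184],"fingers":1},{"dp":[0,0,0],"delta_rot":[0,0,-0.0184],"fingers":1},{"dp":[0,0,0],"delta_rot":[0,0,0],"fingers":1},{"dp":[0,0,0],"delta_rot":[0,0,0],"fingers":1}]'
python3 - <<'E'
from h import *
go([.547,.2105,.219],71)
im,d,P=cloud('side'); save('side1',im)
S=P.reshape(-1,3); S=S[~np.isnan(S[:,0])]
q=S[(np.hypot(S[:,0]-.547,S[:,1]-.2105)<.04)&(S[:,2]>.203)&(S[:,2]<.215)]
print(len(q),q.mean(0),cv2.minAreaRect(q[:,:2].astype(np.float32)))
E
```

```text
t: 2.1
tcp_pos: [0.5467, 0.2103, 0.3347]
tool_rot: [0.977, 0.214, -0.001, 0.0]
force: [0.6, -0.4, 1.0]
finger_gap: 1.005
gripper_force: 0.0
t: 2.85
tcp_pos: [0.5465, 0.2085, 0.3347]
tool_rot: [0.815, 0.58, -0.0, -0.0]
force: [-0.8, -0.3, -0.1]
finger_gap: 1.003
gripper_force: 0.0
t 2.85 tcp [0.5465 0.2085 0.3347] yaw 70.88 tilt [-0.001 -0.    -1.   ] q6 0.51 F [-0.83 -0.26 -0.05] T [ 0.041 -0.041 -0.033] gap 1.003 gf 0.0
dp total [ 4.200e-03 -1.000e-04  2.314e-01]
rotz total -0.0003
164 [0.54513425 0.21272569 0.20576632] ((0.5461039543151855, 0.2128208577632904), (0.039388176053762436, 0.03878973424434662), 39.975467681884766)
```

View pics/side1.png

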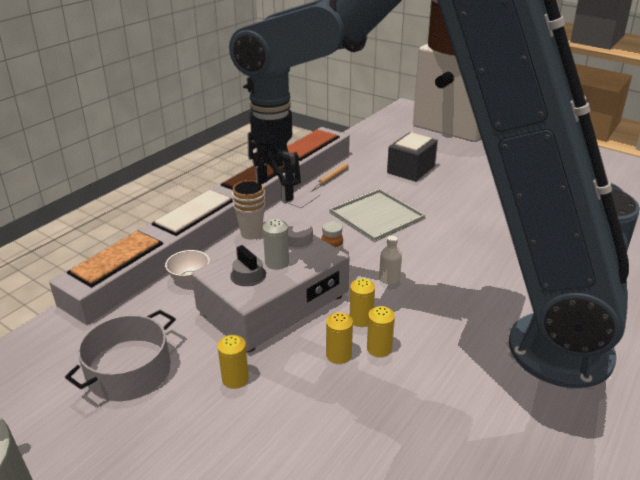

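The gripper hovers, tool down, over the shaker at about (277,190), with its fingers straddling the shaker and clear of the cap. I descend and grip.

```bash
python3 -m crank '[{"dp":[0.003,0,0.029],"delta_rot":[0,0,0],"fingers":1},{"dp":[0.003,0,0.029],"delta_rot":[0,0,0],"fingers":1},{"dp":[0,0,0.029],"delta_rot":[0,0,0],"fingers":1},{"dp":[0,0,0.029],"delta_rot":[0,0,0],"fingers":1},{"dp":[0,0,0.029],"delta_rot":[0,0,0],"fingers":1},{"dp":[0,0,0.029],"delta_rot":[0,0,0],"fingers":1},{"dp":[0,0,0.029],"delta_rot":[0,0,0],"fingers":1},{"dp":[0,0,0.029],"delta_rot":[0,0,0],"fingers":1},{"dp":[0,0,0],"delta_rot":[0,0,0],"fingers":1},{"dp":[0,0,0],"delta_rot":[0,0,0],"fingers":1}]' 30
python3 -m crank '[{"dp":[0,0,0],"delta_rot":[0,0,0],"fingers":-0.2},{"dp":[0,0,0],"delta_rot":[0,0,0],"fingers":-0.2},{"dp":[0,0,0],"delta_rot":[0,0,0],"fingers":-0.2},{"dp":[0,0,0],"delta_rot":[0,0,0],"fingers":-0.4},{"dp":[0,0,0],"delta_rot":[0,0,0],"fingers":-0.6},{"dp":[0,0,0],"delta_rot":[0,0,0],"fingers":-1},{"dp":[0,0,0],"delta_rot":[0,0,0],"fingers":-1},{"dp":[0,0,0],"delta_rot":[0,0,0],"fingers":-1},{"dp":[0,0,0],"delta_rot":[0,0,0],"fingers":-1}]' 30
python3 -c "
from h import *
go([.547,.2105,.330])"
```

```text
t: 3.73
tcp_pos: [0.5473, 0.2113, 0.2185]
tool_rot: [0.814, 0.581, -0.001, -0.0]
force: [0.7, 0.4, 0.2]
finger_gap: 0.999
gripper_force: 0.0
t: 4.48
tcp_pos: [0.5484, 0.2115, 0.2203]
tool_rot: [0.814, 0.581, 0.001, 0.001]
force: [0.6, 0.0, 6.1]
finger_gap: 0.581
gripper_force: 31.3
t 4.48 tcp [0.5484 0.2115 0.2203] yaw 71.04 tilt [ 0.002  0.    -1.   ] q6 0.51 F [0.64 0.05 6.07] T [0.048 0.129 0.02 ] gap 0.581 gf 31.341903805732727
dp total [-0.0025 -0.0015 -0.2194]
```

```bash
python3 -m crank '[{"dp":[0,0,-0.01],"delta_rot":[0,0,0],"fingers":-1},{"dp":[0,0,-0.02],"delta_rot":[0,0,0],"fingers":-1},{"dp":[0,0,-0.027],"delta_rot":[0,0,0],"fingers":-1},{"dp":[0,0,-0.027],"delta_rot":[0,0,0],"fingers":-1},{"dp":[0,0,-0.027],"delta_rot":[0,0,0],"fingers":-1},{"dp":[0,0,-0.027],"delta_rot":[0,0,0],"fingers":-1},{"dp":[0,0,-0.027],"delta_rot":[0,0,0],"fingers":-1},{"dp":[0,0,-0.027],"delta_rot":[0,0,0],"fingers":-1},{"dp":[0,0,-0.02],"delta_rot":[0,0,0],"fingers":-1},{"dp":[0,0,0],"delta_rot":[0,0,0],"fingers":-1}]' 30
python3 -m crank '[{"dp":[-0.01,0.004,0],"delta_rot":[0,0,0],"fingers":-1},{"dp":[-0.025,0.01,0],"delta_rot":[0,0,0],"fingers":-1},{"dp":[-0.04,0.016,0],"delta_rot":[0,0,0],"fingers":-1},{"dp":[-0.04,0.016,0],"delta_rot":[0,0,0],"fingers":-1},{"dp":[-0.04,0.016,0],"delta_rot":[0,0,0],"fingers":-1},{"dp":[-0.04,0.016,0],"delta_rot":[0,0,0],"fingers":-1},{"dp":[-0.04,0.016,0],"delta_rot":[0,0,0],"fingers":-1},{"dp":[-0.04,0.016,0],"delta_rot":[0,0,0],"fingers":-1},{"dp":[-0.04,0.016,0],"delta_rot":[0,0,0],"fingers":-1},{"dp":[-0.04,0.016,0],"delta_rot":[0,0,0],"fingers":-1},{"dp":[-0.04,0.016,0],"delta_rot":[0,0,0],"fingers":-1},{"dp":[-0.04,0.016,0],"delta_rot":[0,0,0],"fingers":-1}]' 30
python3 -c "
from h import *
go([.567,-.226,.330])"
```

```text
t: 5.32
tcp_pos: [0.5484, 0.2116, 0.3275]
tool_rot: [0.814, 0.581, 0.002, 0.001]
force: [0.6, 0.2, -1.3]
finger_gap: 0.578
gripper_force: 31.6
t: 6.32
tcp_pos: [0.5583, -0.0247, 0.3238]
tool_rot: [0.814, 0.581, -0.001, -0.001]
force: [1.1, 0.4, -2.7]
finger_gap: 0.578
gripper_force: 31.6
t 6.32 tcp [ 0.5583 -0.0247  0.3238] yaw 71.01 tilt [-0.003  0.    -1.   ] q6 0.09 F [ 1.08  0.44 -2.68] T [ 0.018 -0.087  0.035] gap 0.578 gf 31.554037928581238
dp total [-0.375   0.1475 -0.0125]
```

```bash
python3 -m crank '[{"dp":[-0.04,0.016,0],"delta_rot":[0,0,0],"fingers":-1},{"dp":[-0.04,0.016,0],"delta_rot":[0,0,0],"fingers":-1},{"dp":[-0.04,0.016,0],"delta_rot":[0,0,0],"fingers":-1},{"dp":[-0.04,0.016,0],"delta_rot":[0,0,0],"fingers":-1},{"dp":[-0.04,0.016,0],"delta_rot":[0,0,0],"fingers":-1},{"dp":[-0.04,0.016,0],"delta_rot":[0,0,0],"fingers":-1},{"dp":[-0.04,0.016,0],"delta_rot":[0,0,0],"fingers":-1},{"dp":[-0.04,0.016,0],"delta_rot":[0,0,0],"fingers":-1},{"dp":[-0.03,0.012,0],"delta_rot":[0,0,0],"fingers":-1},{"dp":[-0.015,0.007,0],"delta_rot":[0,0,0],"fingers":-1},{"dp":[0,0,0],"delta_rot":[0,0,0],"fingers":-1},{"dp":[0,0,0],"delta_rot":[0,0,0],"fingers":-1}]' 30
python3 -m crank '[{"dp":[0,0,0.02],"delta_rot":[0,0,0],"fingers":-1},{"dp":[0,0,0.04],"delta_rot":[0,0,0],"fingers":-1},{"dp":[0,0,0.05],"delta_rot":[0,0,0],"fingers":-1},{"dp":[0,0,0.05],"delta_rot":[0,0,0],"fingers":-1},{"dp":[0,0,0.05],"delta_rot":[0,0,0],"fingers":-1},{"dp":[0,0,0.05],"delta_rot":[0,0,0],"fingers":-1},{"dp":[0,0,0.04],"delta_rot":[0,0,0],"fingers":-1},{"dp":[0,0,0.04],"delta_rot":[0,0,0],"fingers":-1},{"dp":[0,0,0.03],"delta_rot":[0,0,0],"fingers":-1},{"dp":[0,0,0.02],"delta_rot":[0,0,0],"fingers":-1},{"dp":[0,0,0],"delta_rot":[0,0,0],"fingers":-1},{"dp":[0,0,0],"delta_rot":[0,0,0],"fingers":-1}]' 30
python3 - <<'E'
from h import *
go([.567,-.226,.1145])
im,d,P=cloud('side'); save('side2',im[100:340,240:560])
E
```

```text
t: 7.32
tcp_pos: [0.5691, -0.2189, 0.3245]
tool_rot: [0.814, 0.581, -0.0, -0.001]
force: [-0.2, -0.7, -3.0]
finger_gap: 0.579
gripper_force: 31.6
t: 8.32
tcp_pos: [0.5695, -0.2181, 0.1297]
tool_rot: [0.814, 0.581, -0.0, -0.001]
force: [-0.3, -0.6, -1.6]
finger_gap: 0.576
gripper_force: 31.6
t 8.32 tcp [ 0.5695 -0.2181  0.1297] yaw 71.11 tilt [-0.001  0.001 -1.   ] q6 -0.22 F [-0.31 -0.6  -1.58] T [ 0.052  0.014 -0.024] gap 0.576 gf 31.623342633247375
dp total [-0.0165  0.0004  0.0305]
```

View pics/side2.png

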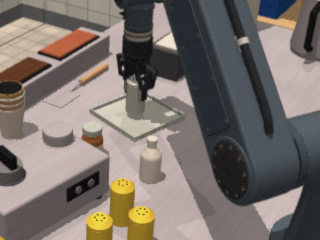

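The shaker is held upright over the tray centre, at crop (135,100). I lower it the last 15 mm gently.

```bash
python3 -m crank '[{"dp":[0,0,0.008],"delta_rot":[0,0,0],"fingers":-1},{"dp":[0,0,0.008],"delta_rot":[0,0,0],"fingers":-1},{"dp":[0,0,0.006],"delta_rot":[0,0,0],"fingers":-1},{"dp":[0,0,0.004],"delta_rot":[0,0,0],"fingers":-1},{"dp":[0,0,0],"delta_rot":[0,0,0],"fingers":-1},{"dp":[0,0,0],"delta_rot":[0,0,0],"fingers":-1}]'
python3 -c "
from h import *
go([.567,-.226,.1145])"
```

```text
t: 8.87
tcp_pos: [0.5695, -0.2191, 0.117]
tool_rot: [0.814, 0.581, -0.0, -0.0]
force: [0.2, 0.1, -2.6]
finger_gap: 0.579
gripper_force: 31.6
t 8.87 tcp [ 0.5695 -0.2191  0.117 ] yaw 71.05 tilt [-0.  0. -1.] q6 -0.22 F [ 0.23  0.14 -2.64] T [-0.002 -0.008  0.01 ] gap 0.579 gf 31.62366271018982
dp total [-0.0148 -0.0002  0.005 ]
```

```bash
python3 -m crank '[{"dp":[0,0,0.003],"delta_rot":[0,0,0],"fingers":-1},{"dp":[0,0,0],"delta_rot":[0,0,0],"fingers":-1},{"dp":[0,0,0],"delta_rot":[0,0,0],"fingers":-1}]'
python3 -m crank '[{"dp":[0,0,0.002],"delta_rot":[0,0,0],"fingers":-1},{"dp":[0,0,0],"delta_rot":[0,0,0],"fingers":-1},{"dp":[0,0,0],"delta_rot":[0,0,0],"fingers":-1}]'
```

```text
t: 9.12
tcp_pos: [0.5696, -0.2191, 0.1156]
tool_rot: [0.814, 0.581, 0.0, -0.0]
force: [-0.6, -0.1, -1.2]
finger_gap: 0.578
gripper_force: 31.6
t: 9.37
tcp_pos: [0.5696, -0.219, 0.1146]
tool_rot: [0.814, 0.581, -0.0, -0.0]
force: [0.8, -1.3, -1.3]
finger_gap: 0.584
gripper_force: 31.6
```

```bash
python3 -m crank '[{"dp":[0,0,0.002],"delta_rot":[0,0,0],"fingers":-1},{"dp":[0,0,0],"delta_rot":[0,0,0],"fingers":-1},{"dp":[0,0,0],"delta_rot":[0,0,0],"fingers":-1}]'
python3 -m crank '[{"dp":[0,0,0.002],"delta_rot":[0,0,0],"fingers":-1},{"dp":[0,0,0],"delta_rot":[0,0,0],"fingers":-1},{"dp":[0,0,0],"delta_rot":[0,0,0],"fingers":-1}]'
```

```text
t: 9.62
tcp_pos: [0.5696, -0.2191, 0.1143]
tool_rot: [0.814, 0.581, 0.0, 0.0]
force: [-0.9, 0.3, 4.3]
finger_gap: 0.578
gripper_force: 31.9
t: 9.87
tcp_pos: [0.5697, -0.2191, 0.1142]
tool_rot: [0.814, 0.581, 0.0, 0.0]
force: [-1.6, 0.7, 9.2]
finger_gap: 0.577
gripper_force: 32.7
```

It has touched down (9 N up). Let go and rise.

```bash
python3 -m crank '[{"dp":[0,0,-0.002],"delta_rot":[0,0,0],"fingers":-1},{"dp":[0,0,0],"delta_rot":[0,0,0],"fingers":0.3},{"dp":[0,0,0],"delta_rot":[0,0,0],"fingers":0.5},{"dp":[0,0,0],"delta_rot":[0,0,0],"fingers":0.8},{"dp":[0,0,0],"delta_rot":[0,0,0],"fingers":1},{"dp":[0,0,0],"delta_rot":[0,0,0],"fingers":1},{"dp":[0,0,0],"delta_rot":[0,0,0],"fingers":1},{"dp":[0,0,0],"delta_rot":[0,0,0],"fingers":1},{"dp":[0,0,0],"delta_rot":[0,0,0],"fingers":1}]' 30
python3 -m crank '[{"dp":[0,0,-0.015],"delta_rot":[0,0,0],"fingers":1},{"dp":[0,0,-0.03],"delta_rot":[0,0,0],"fingers":1},{"dp":[0,0,-0.045],"delta_rot":[0,0,0],"fingers":1},{"dp":[0,0,-0.05],"delta_rot":[0,0,0],"fingers":1},{"dp":[0,0,-0.05],"delta_rot":[0,0,0],"fingers":1},{"dp":[0,0,-0.05],"delta_rot":[0,0,0],"fingers":1},{"dp":[0,0,-0.05],"delta_rot":[0,0,0],"fingers":1},{"dp":[0,0,-0.05],"delta_rot":[0,0,0],"fingers":1},{"dp":[0,0,-0.03],"delta_rot":[0,0,0],"fingers":1},{"dp":[0,0,0],"delta_rot":[0,0,0],"fingers":1},{"dp":[0,0,0],"delta_rot":[0,0,0],"fingers":1}]'
python3 - <<'E'
from h import *
go([.569,.2755,.290],163.2)
im,d,P=cloud('side'); save('side3',im[100:340,160:480])
S=P.reshape(-1,3); S=S[~np.isnan(S[:,0])]
q=S[(np.hypot(S[:,0]-.57,S[:,1]+.219)<.045)&(S[:,2]>.02)&(S[:,2]<.13)]
print('shaker',q[:,2].max(),cv2.minAreaRect(q[:,:2].astype(np.float32)))
for z in (.03,.05,.07): 
    k=q[abs(q[:,2]-z)<.01]; print(z,k.mean(0))
E
```

```text
t: 10.62
tcp_pos: [0.5696, -0.219, 0.1135]
tool_rot: [0.814, 0.581, -0.0, -0.0]
force: [0.6, 0.7, 0.4]
finger_gap: 0.999
gripper_force: 0.0
t: 11.53
tcp_pos: [0.5697, -0.2191, 0.2997]
tool_rot: [0.814, 0.581, 0.0, 0.001]
force: [-0.4, -0.5, -0.0]
finger_gap: 1.004
gripper_force: 0.0
t 11.53 tcp [ 0.5697 -0.2191  0.2997] yaw 71.05 tilt [ 0.002 -0.001 -1.   ] q6 -0.22 F [-0.45 -0.51 -0.03] T [-0.063 -0.034  0.041] gap 1.004 gf 0.0
dp total [ 0.9351 -0.3225  0.0182]
rotz total -0.2560
shaker 0.10479047746532988 ((0.5652521848678589, -0.21400651335716248), (0.050592388957738876, 0.047085050493478775), 21.81285285949707)
0.03 [ 0.55832893 -0.20526319  0.02955556]
0.05 [ 0.55873344 -0.20416971  0.049891  ]
0.07 [ 0.5593928  -0.20539784  0.07019503]
```

View pics/side3.png

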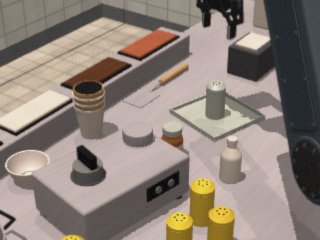

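The shaker stands upright in the tray at crop (216,98), let go, and the bystanders are undisturbed. I return above the cap and turn to the bar's direction.

```bash
python3 -m crank '[{"dp":[0.04,-0.0138,0],"delta_rot":[0,0,0],"fingers":1},{"dp":[0.04,-0.0138,0],"delta_rot":[0,0,0],"fingers":1},{"dp":[0.04,-0.0138,0],"delta_rot":[0,0,0],"fingers":1},{"dp":[0.04,-0.0138,0],"delta_rot":[0,0,0],"fingers":1},{"dp":[0.04,-0.0138,0],"delta_rot":[0,0,0],"fingers":1},{"dp":[0.04,-0.0138,0],"delta_rot":[0,0,0],"fingers":1},{"dp":[0.04,-0.0138,0],"delta_rot":[0,0,0],"fingers":1},{"dp":[0.04,-0.0138,0],"delta_rot":[0,0,0],"fingers":1},{"dp":[0.04,-0.0138,0],"delta_rot":[0,0,0],"fingers":1},{"dp":[0.04,-0.0138,0],"delta_rot":[0,0,0],"fingers":1},{"dp":[0.04,-0.0138,0],"delta_rot":[0,0,0],"fingers":1},{"dp":[0.04,-0.0138,0],"delta_rot":[0,0,0],"fingers":1}]' >/dev/null
python3 -m crank '[{"dp":[0.04,-0.0138,0],"delta_rot":[0,0,0],"fingers":1},{"dp":[0.04,-0.0138,0],"delta_rot":[0,0,0],"fingers":1},{"dp":[0.04,-0.0138,0],"delta_rot":[0,0,0],"fingers":1},{"dp":[0.04,-0.0138,0],"delta_rot":[0,0,0],"fingers":1},{"dp":[0.04,-0.0138,0],"delta_rot":[0,0,0],"fingers":1},{"dp":[0.04,-0.0138,0],"delta_rot":[0,0,0],"fingers":1},{"dp":[0.04,-0.0138,0],"delta_rot":[0,0,0],"fingers":1},{"dp":[0.04,-0.0138,0],"delta_rot":[0,0,0],"fingers":1},{"dp":[0.04,-0.0138,0],"delta_rot":[0,0,0],"fingers":1},{"dp":[0.04,-0.0138,0],"delta_rot":[0,0,0],"fingers":1},{"dp":[0.03,-0.01,0],"delta_rot":[0,0,0],"fingers":1}]' >/dev/null
python3 -m crank '[{"dp":[0,0,0],"delta_rot":[0,0,-0.0197],"fingers":1},{"dp":[0,0,0],"delta_rot":[0,0,-0.0197],"fingers":1},{"dp":[0,0,0],"delta_rot":[0,0,-0.0197],"fingers":1},{"dp":[0,0,0],"delta_rot":[0,0,-0.0197],"fingers":1},{"dp":[0,0,0],"delta_rot":[0,0,-0.0197],"fingers":1},{"dp":[0,0,0],"delta_rot":[0,0,-0.0197],"fingers":1},{"dp":[0,0,0],"delta_rot":[0,0,-0.0197],"fingers":1},{"dp":[0,0,0],"delta_rot":[0,0,-0.0197],"fingers":1},{"dp":[0,0,0],"delta_rot":[0,0,-0.0197],"fingers":1},{"dp":[0,0,0],"delta_rot":[0,0,-0.0197],"fingers":1},{"dp":[0,0,0],"delta_rot":[0,0,-0.0197],"fingers":1},{"dp":[0,0,0],"delta_rot":[0,0,-0.0197],"fingers":1}]'
python3 - <<'E'
from h import *
go([.569,.2755,.215],163.2)
im,d,P=cloud('side'); save('side4',cv2.resize(im[150:350,160:400],(600,500)))
S=P.reshape(-1,3); S=S[~np.isnan(S[:,0])]
for a,b in ((.145,.175),(.1655,.175)):
    q=S[(np.hypot(S[:,0]-.569,S[:,1]-.2755)<.035)&(S[:,2]>a)&(S[:,2]<b)]
    print(len(q),q[:,2].max(),q.mean(0),cv2.minAreaRect(q[:,:2].astype(np.float32)))
E
```

```text
t: 14.5
tcp_pos: [0.5684, 0.2619, 0.2969]
tool_rot: [0.204, 0.979, -0.001, -0.001]
force: [-0.3, 0.2, 0.5]
finger_gap: 1.002
gripper_force: 0.0
t 14.50 tcp [0.5684 0.2619 0.2969] yaw 156.49 tilt [-0.003 -0.001 -1.   ] q6 -0.91 F [-0.34  0.25  0.53] T [0.015 0.017 0.056] gap 1.002 gf 0.0
dp total [0.0094 0.0257 0.1638]
rotz total -0.0186
300 0.17151149356474504 [0.5619481  0.28176481 0.16079388] ((0.565473198890686, 0.2780543565750122), (0.0173751600086689, 0.055412787944078445), 73.8087158203125)
122 0.17151149356474504 [0.56560078 0.27799613 0.16785726] ((0.565838634967804, 0.27777862548828125), (0.017207397148013115, 0.05331007018685341), 70.31954193115234)
```

View pics/side4.png

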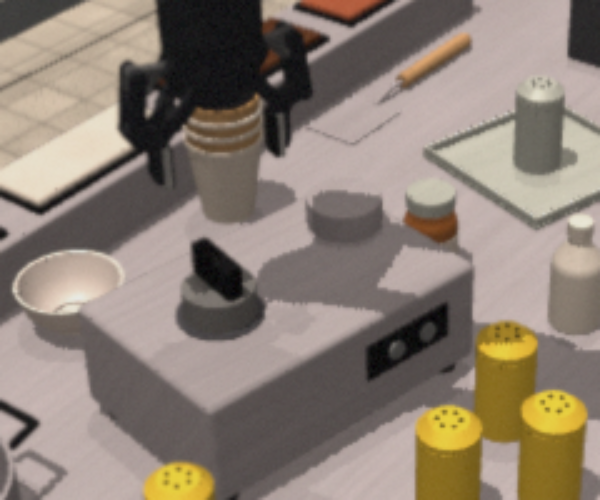

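The gripper is over the cap, with the bar at about (217,268) in this view and the fingers either side of its faces. I fine-align, descend and grip gently.

```bash
python3 -m crank '[{"dp":[0,0,0],"delta_rot":[0,0,-0.018],"fingers":1},{"dp":[0.009,0.0277,0],"delta_rot":[0,0,0],"fingers":1},{"dp":[0,0,0.03],"delta_rot":[0,0,0],"fingers":1},{"dp":[0,0,0.04],"delta_rot":[0,0,0],"fingers":1},{"dp":[0,0,0.04],"delta_rot":[0,0,0],"fingers":1},{"dp":[0,0,0.03],"delta_rot":[0,0,0],"fingers":1},{"dp":[0,0,0.023],"delta_rot":[0,0,0],"fingers":1},{"dp":[0,0,0],"delta_rot":[0,0,0],"fingers":1},{"dp":[0,0,0],"delta_rot":[0,0,0],"fingers":1}]' 25
python3 -c "
from h import *
go([.568,.2765,.216],163)"
```

```text
t: 15.3
tcp_pos: [0.5686, 0.2772, 0.2163]
tool_rot: [0.152, 0.988, -0.0, -0.001]
force: [-0.6, -0.0, 1.1]
finger_gap: 1.002
gripper_force: 0.0
t 15.30 tcp [0.5686 0.2772 0.2163] yaw 162.55 tilt [-0.002 -0.    -1.   ] q6 -0.99 F [-0.63 -0.    1.11] T [-0.035 -0.021  0.03 ] gap 1.002 gf 0.0
dp total [ 0.0007 -0.0017  0.0006]
rotz total -0.0013
```

```bash
python3 -m crank '[{"dp":[0,0,0],"delta_rot":[0,0,0],"fingers":0.3},{"dp":[0,0,0],"delta_rot":[0,0,0],"fingers":-0.2},{"dp":[0,0,0],"delta_rot":[0,0,0],"fingers":-0.4},{"dp":[0,0,0],"delta_rot":[0,0,0],"fingers":-0.5},{"dp":[0,0,0],"delta_rot":[0,0,0],"fingers":-0.6},{"dp":[0,0,0],"delta_rot":[0,0,0],"fingers":-0.7},{"dp":[0,0,0],"delta_rot":[0,0,0],"fingers":-1},{"dp":[0,0,0],"delta_rot":[0,0,0],"fingers":-1},{"dp":[0,0,0],"delta_rot":[0,0,0],"fingers":-1},{"dp":[0,0,0],"delta_rot":[0,0,0],"fingers":-1}]' 25
python3 -c "
from h import *
go(None)"
```

```text
t: 16.13
tcp_pos: [0.5691, 0.2768, 0.2177]
tool_rot: [0.151, 0.989, 0.0, 0.0]
force: [-1.0, -1.7, 4.5]
finger_gap: 0.182
gripper_force: 27.5
t 16.13 tcp [0.5691 0.2768 0.2177] yaw 162.63 tilt [ 0.001  0.    -1.   ] q6 -0.99 F [-0.95 -1.67  4.52] T [-0.098  0.129  0.024] gap 0.182 gf 27.50349909067154
```

The bar is gripped at 15.5 mm, matching its 16 mm. I try clockwise first, in small steps past where the wrong-way stop (11° off) would be.

```bash
python3 -m crank '[{"dp":[0,0,0],"delta_rot":[0,0,0.006],"fingers":-1},{"dp":[0,0,0],"delta_rot":[0,0,0.006],"fingers":-1},{"dp":[0,0,0],"delta_rot":[0,0,0.006],"fingers":-1},{"dp":[0,0,0],"delta_rot":[0,0,0.006],"fingers":-1},{"dp":[0,0,0],"delta_rot":[0,0,0],"fingers":-1}]'
python3 -c "
from h import *
go(None)"
python3 -m crank '[{"dp":[0,0,0],"delta_rot":[0,0,0.005],"fingers":-1},{"dp":[0,0,0],"delta_rot":[0,0,0.005],"fingers":-1},{"dp":[0,0,0],"delta_rot":[0,0,0.005],"fingers":-1},{"dp":[0,0,0],"delta_rot":[0,0,0],"fingers":-1},{"dp":[0,0,0],"delta_rot":[0,0,0],"fingers":-1}]'
python3 -c "
from h import *
go(None)"
```

```text
t: 16.55
tcp_pos: [0.5693, 0.2769, 0.2177]
tool_rot: [0.225, 0.974, 0.0, 0.001]
force: [0.4, 0.6, 5.5]
finger_gap: 0.181
gripper_force: 27.5
t 16.55 tcp [0.5693 0.2769 0.2177] yaw 153.95 tilt [ 0.001  0.    -1.   ] q6 -0.84 F [0.4  0.58 5.51] T [ 0.002  0.033 -0.018] gap 0.181 gf 27.528650164604187
t: 16.97
tcp_pos: [0.5693, 0.2769, 0.2177]
tool_rot: [0.27, 0.963, 0.0, 0.001]
force: [-0.5, -0.8, 5.5]
finger_gap: 0.178
gripper_force: 27.6
t 16.97 tcp [0.5693 0.2769 0.2177] yaw 148.67 tilt [ 0.002  0.    -1.   ] q6 -0.75 F [-0.49 -0.78  5.51] T [-0.069  0.035 -0.089] gap 0.178 gf 27.601254880428314
```

```bash
python3 -m crank '[{"dp":[0,0,0],"delta_rot":[0,0,0.005],"fingers":-1},{"dp":[0,0,0],"delta_rot":[0,0,0.005],"fingers":-1},{"dp":[0,0,0],"delta_rot":[0,0,0],"fingers":-1}]' >/dev/null
python3 - <<'E'
from h import *
go(None)
im,d,P=cloud('side'); save('side5',cv2.resize(im[200:300,190:310],(720,600),interpolation=cv2.INTER_CUBIC))
E
```

```text
t 17.22 tcp [0.5694 0.2769 0.2177] yaw 145.02 tilt [ 0.002  0.    -1.   ] q6 -0.68 F [-0.23 -0.35  4.76] T [-0.059 -0.009 -0.072] gap 0.174 gf 27.601599991321564
```

View pics/side5.png

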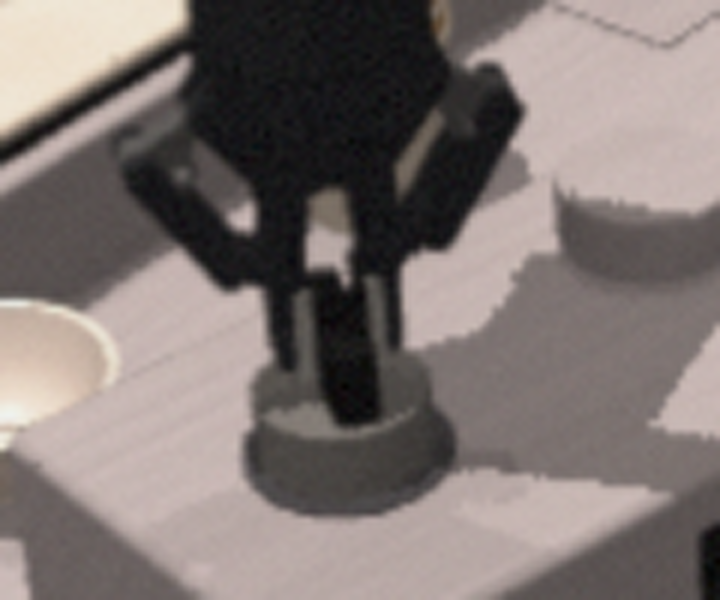

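The bar at crop (345,345) has turned with the fingers and stays flat between the pads. It is now 0.41 rad, past the wrong-way stop, with hardly any torque, so clockwise is right. I continue to about 0.8 rad.

```bash
python3 -m crank '[{"dp":[0,0,0],"delta_rot":[0,0,0.0056],"fingers":-1},{"dp":[0,0,0],"delta_rot":[0,0,0.0056],"fingers":-1},{"dp":[0,0,0],"delta_rot":[0,0,0.0056],"fingers":-1},{"dp":[0,0,0],"delta_rot":[0,0,0.0056],"fingers":-1},{"dp":[0,0,0],"delta_rot":[0,0,0.0056],"fingers":-1},{"dp":[0,0,0],"delta_rot":[0,0,0.0056],"fingers":-1},{"dp":[0,0,0],"delta_rot":[0,0,0],"fingers":-1}]' >/dev/null
python3 -c "
from h import *
go(None)"
python3 -m crank '[{"dp":[0,0,0],"delta_rot":[0,0,0.0056],"fingers":-1},{"dp":[0,0,0],"delta_rot":[0,0,0.0056],"fingers":-1},{"dp":[0,0,0],"delta_rot":[0,0,0.0056],"fingers":-1},{"dp":[0,0,0],"delta_rot":[0,0,0.0056],"fingers":-1},{"dp":[0,0,0],"delta_rot":[0,0,0.0056],"fingers":-1},{"dp":[0,0,0],"delta_rot":[0,0,0],"fingers":-1},{"dp":[0,0,0],"delta_rot":[0,0,0],"fingers":-1}]' >/dev/null
python3 -c "
from h import *
go(None)"
```

```text
t 17.85 tcp [0.5694 0.2769 0.2177] yaw 132.92 tilt [ 0.002  0.    -1.   ] q6 -0.47 F [-0.21 -0.37  5.53] T [-0.046 -0.028 -0.092] gap 0.179 gf 27.603809237480164
t 18.43 tcp [0.5693 0.2769 0.2177] yaw 122.89 tilt [ 0.001  0.    -1.   ] q6 -0.30 F [ 0.46 -0.82  5.11] T [-0.041  0.018 -0.044] gap 0.182 gf 27.60375291109085
```

At 0.79 rad with no stop felt. Now a gentle pull straight up.

```bash
python3 -m crank '[{"dp":[0,0,-0.004],"delta_rot":[0,0,0],"fingers":-1},{"dp":[0,0,-0.004],"delta_rot":[0,0,0],"fingers":-1},{"dp":[0,0,-0.004],"delta_rot":[0,0,0],"fingers":-1},{"dp":[0,0,-0.004],"delta_rot":[0,0,0],"fingers":-1},{"dp":[0,0,0],"delta_rot":[0,0,0],"fingers":-1},{"dp":[0,0,0],"delta_rot":[0,0,0],"fingers":-1}]' 30
python3 -c "
from h import *
go(None)"
```

```text
t: 18.93
tcp_pos: [0.5688, 0.2768, 0.225]
tool_rot: [0.478, 0.878, -0.0, -0.0]
force: [-1.0, 0.4, -2.1]
finger_gap: 0.18
gripper_force: 29.4
t 18.93 tcp [0.5688 0.2768 0.225 ] yaw 122.83 tilt [-0. -0. -1.] q6 -0.30 F [-0.99  0.36 -2.1 ] T [-0.025 -0.053  0.041] gap 0.180 gf 29.39821422100067
```

The cap rises freely with only its own weight on the wrist. I lift to about 80 mm.

```bash
python3 -m crank '[{"dp":[0,0,-0.01],"delta_rot":[0,0,0],"fingers":-1},{"dp":[0,0,-0.015],"delta_rot":[0,0,0],"fingers":-1},{"dp":[0,0,-0.02],"delta_rot":[0,0,0],"fingers":-1},{"dp":[0,0,-0.02],"delta_rot":[0,0,0],"fingers":-1},{"dp":[0,0,-0.02],"delta_rot":[0,0,0],"fingers":-1},{"dp":[0,0,-0.02],"delta_rot":[0,0,0],"fingers":-1},{"dp":[0,0,-0.02],"delta_rot":[0,0,0],"fingers":-1},{"dp":[0,0,-0.015],"delta_rot":[0,0,0],"fingers":-1},{"dp":[0,0,-0.005],"delta_rot":[0,0,0],"fingers":-1},{"dp":[0,0,0],"delta_rot":[0,0,0],"fingers":-1},{"dp":[0,0,0],"delta_rot":[0,0,0],"fingers":-1},{"dp":[0,0,0],"delta_rot":[0,0,0],"fingers":-1}]'
python3 - <<'E'
from h import *
go(None)
im,d,P=cloud('side'); save('side6',im[120:320,180:480])
E
```

```text
t: 19.93
tcp_pos: [0.5685, 0.2767, 0.2969]
tool_rot: [0.479, 0.878, -0.001, -0.001]
force: [0.0, 0.0, -1.4]
finger_gap: 0.185
gripper_force: 29.4
t 19.93 tcp [0.5685 0.2767 0.2969] yaw 122.82 tilt [-0.001 -0.    -1.   ] q6 -0.30 F [ 0.04  0.04 -1.38] T [ 0.029 -0.021  0.021] gap 0.185 gf 29.413982033729553
```

View pics/side6.png

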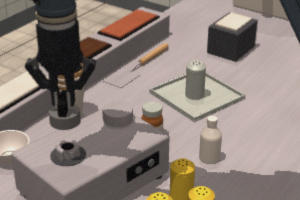

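The cap is held level at crop (65,115) above the bare neck at (68,150). The shaker stands in the tray at (195,80). I hand it in.

```bash
python3 -c "
from station import manip
print(manip.sign_off())"
```

```text
the job is handed in; nothing more can be done
None
```

I've handed the job in at about 20 s of the 67 s: the shaker stands upright in the tray, and the cap came free clockwise and is held level about 8 cm above its neck; `sign_off()` returned no verdict.

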